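Clamp a bucket tappet with a star-wheel rack clamp

TASK

Stand the bucket tappet upright on the bed of the rack clamp, between the sliding jaw and the anvil and midway across their width, and let go of it. Then close the clamp by pushing the spokes of its star wheel round clockwise (seen from above), one spoke after another, until you feel the jaw grip the tappet firmly against the anvil; stop there, because a hard squeeze ruins the thin-walled tappet. Move the jaw only by its wheel, never shove the clamp hard, and leave the other things on the bench where they are.

Things in the scene. Friction and masses are not known exactly. Their poses are not given: they have to be found in the camera images.
- tappet: loose bucket tappet: plain pale-metal upright cylinder, 31 mm diameter, 25 mm tall, about 45 g, standing on the bench in front of the clamp. Origin: centre of its underside, z up.
- clamp: rack clamp fixed to the bench. Origin: on the bench, mid base; z up; the jaw closes along its +y (roughly the robot's left); -x looks roughly to the robot. Base plate 12 mm thick, x -40 to 60, y -150 to 150 mm. Grey gear housing under the wheel: x -18 to 42, y -120 to -5, top z 44 mm. The bed (plate top) left of it is open to front and back. Push no part of the clamp with 30 N or more.
- bed_middle (a point): where the tappet is to stand: point on the bed (clamp frame 12, 92, 12 mm), axes as the clamp's. Jaw and anvil faces are flat, 42 mm wide in x, centred here in x, their blocks 26 mm high over the bed. The jaw face starts at y -37 to -31 mm from here; the anvil's face lies at y +30 to +42 mm, set differently each time, not measured. The tappet must stay within 12 mm of here in x.
- jaw: sliding jaw, steel block 46 mm wide, 24 mm long, 26 mm tall. Origin: bottom centre of its gripping face (looks to clamp +y), at bed height. Driven by the star wheel only, 15 mm per radian, to clamp +y. The robot may not press on it (5 N at most). A firm grip on the tappet is 15 to 35 N; under 10 N is loose, over 45 N ruins the tappet.
- wheel_hub (a point): centre of the star wheel, in the mid plane of the spokes, 60 mm over the bench (clamp frame 0, -60, 60 mm), axes as the clamp's. Vertical axle; hub 48 mm diameter, 10 mm below to 12 mm above this point; five round straight spokes 10 mm thick, 72 degrees apart, each ending in a black 15 mm ball centred 66.5 mm from the axle.
- guard_edge (a point): middle of the front top edge of the grey guard over the wheel's rear half (clamp frame 2, -60, 80 mm). The guard's roof is 6 mm thick and reaches from here 87 mm to clamp +x and 78 mm to either side in y, so spokes can be pushed only on the front half of their round (clamp x below 0).
- wheel (a joint): star wheel angle, rad, growing clockwise from above = closing. At value q spoke k (0 to 4) stands at a = q + 72k degrees, its ball at (-66.5 cos a, 66.5 sin a) mm from wheel_hub. Starts 0 to 0.4; the jaw grips at about 2.3 to 3.4. Dry friction 0.30 N m (5 N at 60 mm) always resists; each 10 N of grip adds 0.15 N m and takes about 0.03 rad. Left alone it holds, keeping up to about 20 N.
- ratchet: bystander: ratchet, 223 mm long, behind the cylinder head
- driver: bystander: screwdriver with blue handle, 211 mm long, at the bench's front edge
- paste: bystander: small round green tin with grey lid, 57 mm diameter, 37 mm tall, behind
- cap: bystander: dark arched bearing cap, 54 mm long, right front
- feeler: bystander: feeler gauge, grey bar 95 mm long, 12 mm high, right front
- low_tin: bystander: low tin with green lid, 77 mm diameter, 37 mm tall, behind the cylinder head
- marker: bystander: white marker, 131 mm long, at the bench's right edge

How it is judged:
By the outcome, as a careful person would: the job done as asked, in the order asked, and still so for the second after the job is handed in, with the robot touching nothing.
It also fails if it takes over 72 s, if anything falls off the work surface, if the arm or the gripper's body presses on something with over 40 N, if the wrist force passes 120 N, or if a joint passes its speed limit or range.

ROBOT

A 7-joint arm with a two-finger parallel gripper is mounted at the origin on a cart in front of the work surface, level with it; the furniture and walls round the work are solid. World frame = base frame: x ahead of the robot, y to its left, z up, the work surface at z = 0. Lengths are in m, angles in rad, forces in N, time in s.
With the tool pointing down it reaches from about 0.425 to 0.95 m from the base axis. Payload 4.7 kg.
Tool frame: the origin (TCP) lies at the very end of the fingers, on their centre line; the grasp point (between the pads) lies robot.hold_point_z behind it (robot.hold_point_z is the distance from the TCP to the grasp point, in m); z points along the fingers, y is the line along which they close (so a half turn about z gives the same grasp; the last joint's range is limited). The gripper opens to 87 mm and grips with 3 to 60 N. Pads are 19 mm wide; open, the fingers measure 117 mm over their backs; the gripper's body (75 mm by 190 mm) begins 51 mm behind the grasp point.
Start: joints at [-1.315, 0.469, -0.049, 1.532, 0.024, 1.141, -0.082], TCP at [0.19, 0.648, 0.223] pointing down, gripper open.
Joint ranges: [-2.59, 2.59], [-0.33, 1.99], [-1.39, 1.29], [0.1, 2.45], [-1.04, 4.18], [0.21, 1.99], [-2.66, 2.66]. Speed limits (rad/s): [2.57, 2.57, 3.14, 3.14, 3.14, 3.14, 3.14].

INTERFACE

Orientations are given as [roll, pitch, yaw] about the fixed x, y, z axes, in that order (R = Rz(yaw) Ry(pitch) Rx(roll)).
In Python, from workcell import robot gives the robot as it stands.
- The arm moves only by the shell command python3 -m crank 'ROWS' [OPENING] [FORCE]. ROWS is JSON, a list of rows, each a list of 4 numbers: the shift along the world's x, y, z in m, then the turn about the world's z in degrees. A call has 1 to 5 rows; each row shifts and turns the commanded pose from where the row before left it; what a row does not reach is not made up. A row lasts 1/10 s, in which the tool goes at most 50 mm and 8.59 degrees, less where a joint would pass 70% of its speed; a pose out of reach is approached as far as the arm can. A call is refused whole if a number of a shift passes 0.05 or a number of a turn 8.59, either way. A call with a gripper value outside its range is refused whole. OPENING is the closure in counts, from 0 (fully open) to 255 (shut), set as the call begins (- or left out, the last holds). The fingers move at their own pace and stop on an object; FORCE is the grip in N (left out, the last holds). Time passes only in rows, so rows that do not move let the fingers close. It gives the time, the measured TCP pose, the force, the opening and the grip force at its end, in the units of the state.
- robot.sense(): the state, without advancing time (a new reading comes with each control period).
- robot.grab_frame(name): name is "side" or "top"; returns a dict with "color" (480x640x3 uint8, red, green, blue), "K" (3x3 intrinsics, pixels), "k1" (the pictures are not rectified: a ray, as slopes to the right and down, at radius r is drawn at 1 + k1 r^2 times it, then the intrinsics apply), "R" (3x3) and "t" (3): a world point X has camera coordinates R X + t. Camera axes: x right, y down, z forward; pixel columns grow to the right and rows downward; lengths in m; the calibration is good to about 2 mm. A picture is of the moment at which its call begins. There is no depth.
- robot.close_job(): hands the job in; it is judged then, once.
The state is a dict: "t": time; "joint_pos": joint angles; "qd": joint speeds; "tau": joint torques, N m; "eef_pos": TCP position; "orientation": TCP orientation; "wrist_force": force on the tool from outside, world axes, zero at the start; "torque": the same for the moment, N m; "opening": finger opening in m; "gripper_force": force on a finger pad.
Only numpy, scipy, OpenCV 4.12 (cv2) and the standard library are available. Lean on these libraries where they do the work, as an engineer would, in place of code of your own. Each camera call takes 0.05 s, during which the arm holds its last target. There are 200 camera calls.

## Working session

There is one attempt and no reset: what is moved stays moved. The work goes in short steps, Python scripts to look and compute and a shell command to move; the robot and the scene stay as the last step left them, time stands still between calls to the robot, and variables do not carry over. Pictures are saved under pics/ and viewed, at most 10 in all, crops included, and the job is handed in when it is done.

```bash
mkdir -p pics; ls; cat > h.py <<'E'
import numpy as np, cv2
from workcell import robot
def ray(f,u,v):
    K=f["K"];x=(u-K[0][2])/K[0][0];y=(v-K[1][2])/K[1][1]
    rd=np.hypot(x,y);r=rd
    for _ in range(20): r=rd/(1+f["k1"]*r*r)
    s=r/rd if rd else 1
    R=np.array(f["R"]);return -R.T@np.array(f["t"]),R.T@np.array([x*s,y*s,1])
def atz(f,u,v,z):
    c,d=ray(f,u,v);return c+d*(z-c[2])/d[2]
def proj(f,X):
    p=np.array(f["R"])@np.array(X)+np.array(f["t"]);x,y=p[0]/p[2],p[1]/p[2];k=1+f["k1"]*(x*x+y*y)
    return f["K"][0][0]*x*k+f["K"][0][2],f["K"][1][1]*y*k+f["K"][1][2]
E
python3 - <<'E'
from h import *
import pickle
for n in("top","side"):
    f=robot.grab_frame(n);pickle.dump(f,open(n+".pkl","wb"));cv2.imwrite(f"pics/{n}0.png",f["color"][:,:,::-1])
    print(n,f["K"],f["k1"],ray(f,320,240))
print(robot.hold_point_z,robot.sense())
E
```

```text
pics
top [[509.75431025   0.         316.90587051]
 [  0.         509.75431025 243.262535  ]
 [  0.           0.           1.        ]] -0.08474905196175171 (array([ 0.42729438, -0.04512968,  1.17169032]), array([ 0.11189932, -0.02624065, -0.99341219]))
side [[438.80977066   0.         322.70079441]
 [  0.         438.80977066 238.95427298]
 [  0.           0.           1.        ]] -0.08693527921759527 (array([ 0.24425849, -0.75725325,  0.55844166]), array([ 0.32283775,  0.77874013, -0.53794345]))
0.0187 {'t': 0.1, 'joint_pos': array([-1.31488085,  0.46936408, -0.04859502,  1.53355307,  0.02412011,
        1.14098449, -0.08232993]), 'qd': array([ 6.46534440e-06, -1.77343271e-03,  1.80555752e-03, -3.17563600e-03,
        1.46281736e-03,  7.86659616e-04, -2.40337931e-03]), 'tau': array([ 5.10877599e-04, -5.09169495e+01, -8.11314303e-02, -2.36827451e+01,
       -6.14664238e-02,  3.45107506e-02,  5.85327098e-05]), 'eef_pos': array([0.18950619, 0.64730576, 0.22161121]), 'orientation': array([-3.13987168e+00,  7.67409776e-05,  2.85678432e+00]), 'wrist_force': array([ 0.32097858, -0.05722555,  0.25127188]), 'torque': array([ 0.01694905,  0.01739248, -0.0112611 ]), 'gripper_force': 0.0, 'opening': 0.08744214347019547}
```

View pics/top0.png

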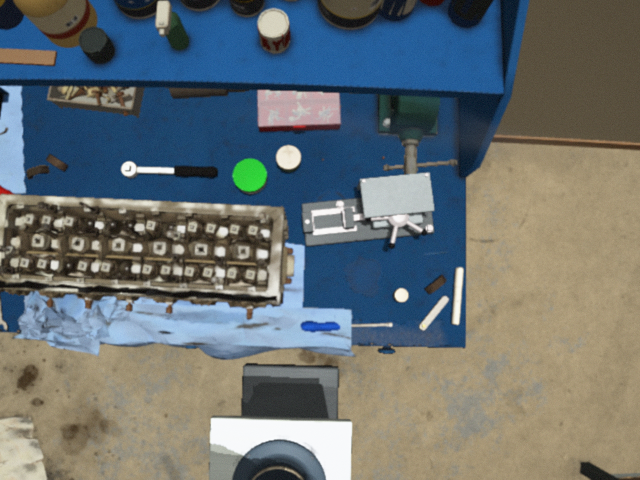

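View pics/side0.png

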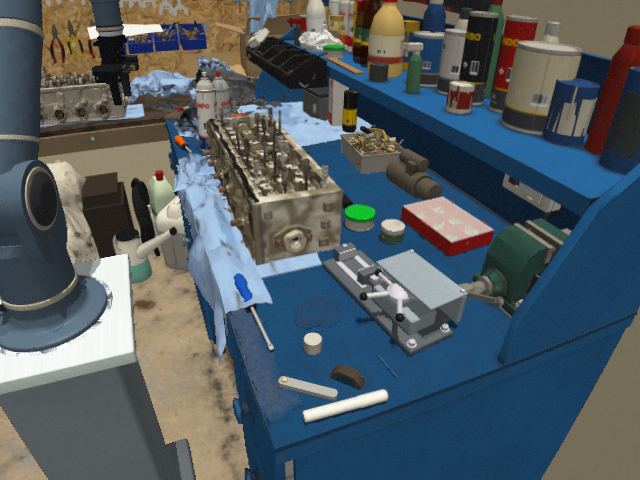

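The top view shows the tappet at about (401,295) and the clamp from (303,205) to (435,240). The side view shows the tappet at (312,343). I'll enlarge the clamp.

```bash
python3 - <<'E'
from h import *
import pickle
f=pickle.load(open("top.pkl","rb"));g=pickle.load(open("side.pkl","rb"))
a=cv2.resize(f["color"][165:310,290:450,::-1],None,fx=5,fy=4*1.0,interpolation=2)[:600]
a=cv2.resize(f["color"][165:310,290:450,::-1],(640,580),interpolation=2)
cv2.imwrite("pics/topc.png",a)
b=cv2.resize(g["color"][235:360,290:480,::-1],(760,500),interpolation=2)
cv2.imwrite("pics/sidec.png",b)
print(atz(f,401,295,.025),atz(g,312,337,.025))
E
```

```text
[ 0.43770824 -0.26168722  0.025     ] [ 0.43829483 -0.26163983  0.025     ]
```

View pics/topc.png

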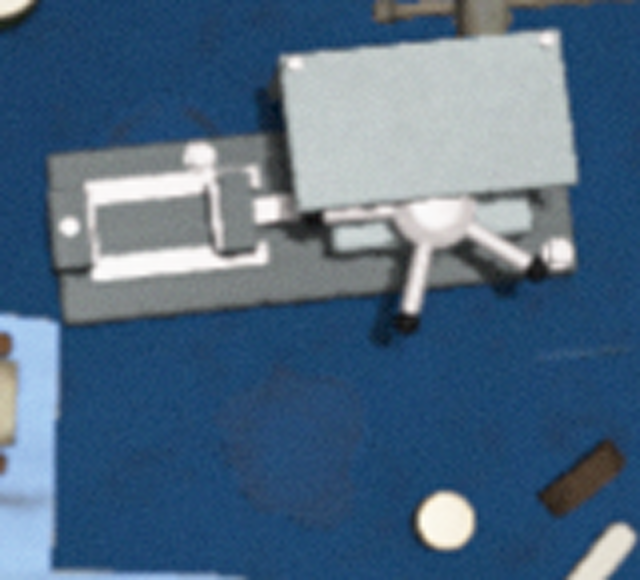

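View pics/sidec.png

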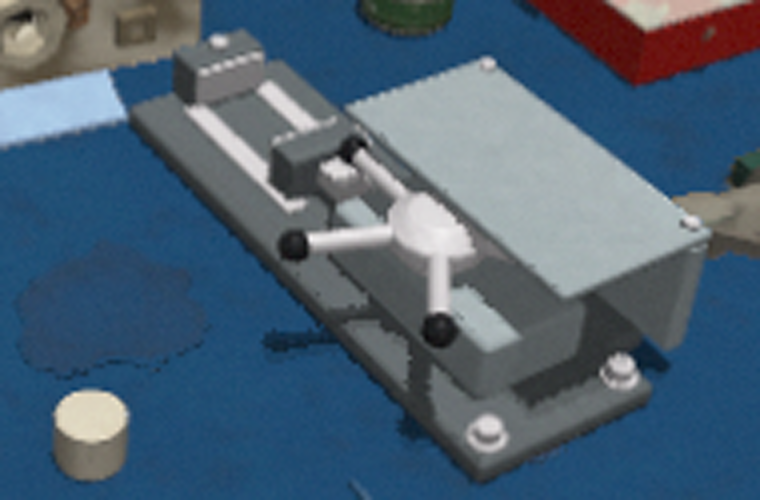

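```bash
cat > fit.py <<'E'
from h import *
import pickle
from scipy.optimize import least_squares
f=pickle.load(open("top.pkl","rb"));g=pickle.load(open("side.pkl","rb"))
T=lambda x,y:(290+x/4,165+y/4); S=lambda x,y:(290+x/4,235+y/4)
P=[(f,T(67,323),(-40,150,12)),(f,T(48,155),(60,150,12)),(f,T(574,270),(-40,-150,12)),(f,T(297,212),(2,18,80)),(f,T(577,183),(2,-138,80)),
(g,S(133,108),(-40,150,12)),(g,S(483,467),(-40,-150,12)),(g,S(648,385),(60,-150,12)),(g,S(567,297),(2,-138,80))]
B=[(f,T(406,322),0),(f,T(538,267),-1),(g,S(293,245),0),(g,S(438,328),-1),(g,S(352,149),1)]
def W(p,c):
    c_,s=np.cos(p[2]),np.sin(p[2]);x,y,z=np.array(c)/1e3
    return np.array([p[0]+c_*x-s*y,p[1]+s*x+c_*y,z])
def ball(q,k): a=q+k*np.radians(72);return (-66.5*np.cos(a),-60+66.5*np.sin(a),60)
def res(p): return np.concatenate([np.subtract(proj(c,W(p,X)),uv) for c,uv,X in P]+[np.subtract(proj(c,W(p,ball(p[3],k))),uv) for c,uv,k in B])
r=least_squares(res,[.6,-.2,0,.2],loss="soft_l1");p=r.x
if __name__=="__main__":
    print(p,np.degrees(p[2]));print(res(p).reshape(-1,2).round(1))
    print("bed",W(p,(12,92,12)),"hub",W(p,(0,-60,60)))
    inv=lambda w:((w[0]-p[0])*np.cos(p[2])+(w[1]-p[1])*np.sin(p[2]),-(w[0]-p[0])*np.sin(p[2])+(w[1]-p[1])*np.cos(p[2]))
    for n,c,uv in [("jawtop",f,T(213,212)),("anviltop",f,T(90,225)),("jaw side",g,S(308,130)),("anvil side",g,S(230,68))]: print(n,np.multiply(inv(atz(c,*uv,.038)),1e3))
E
python3 fit.py
```

```text
[ 0.60292676 -0.18781482  0.13618352  0.34313432] 7.802740800850901
[[-0.5  0.3]
 [-0.3 -0.6]
 [ 1.6  0.2]
 [ 0.5 -0.4]
 [ 0.8 -0.3]
 [-2.2 -1.1]
 [-0.4  0. ]
 [ 1.9 -0.4]
 [-0.9 -0.5]
 [ 0.5 -0.2]
 [-0.4  0.2]
 [ 0.  -0.1]
 [ 0.   0.3]
 [ 0.1  0.2]]
bed [ 0.60232547 -0.09503746  0.012     ] hub [ 0.61107254 -0.2472593   0.06      ]
jawtop [11.9749217  60.76761226]
anviltop [ 11.71449861 130.44589379]
jaw side [11.27319292 53.97114729]
anvil side [  6.87464557 119.78214152]
```

Tappet at (0.438, -0.262) agrees in both cameras. The clamp fit residual is about 1 px. Bed is at (0.602, -0.095), hub at (0.611, -0.247), yaw 7.8°. Gap looks like jaw about -35 and anvil about +33 from bed_middle, as specified. Moving in over the tappet now.

```bash
python3 -m crank '[[0.0325,-0.037,0.005,-8.2],[0.0325,-0.037,0.005,-8.2],[0.0325,-0.037,0.005,-8.2],[0.0325,-0.037,0.005,-8.2]]' 0 && python3 -m crank '[[0.0325,-0.037,0.005,-8.2],[0.0325,-0.037,0.005,-8.2],[0.0325,-0.037,0.005,-8.2],[0.0325,-0.037,0.005,-8.2]]' && python3 -m crank '[[0,-0.045,0,0],[0,-0.045,0,0],[0,-0.045,0,0],[0,-0.045,0,0],[0,-0.045,0,0]]' && python3 -m crank '[[0,-0.045,0,0],[0,-0.045,0,0],[0,-0.045,0,0],[0,-0.045,0,0],[0,-0.045,0,0]]'; python3 -c "
from h import *
print(robot.sense())"
```

```text
t: 0.5
eef_pos: [0.3205, 0.498, 0.2424]
orientation: [-3.141, 0.0, 2.279]
wrist_force: [1.4, 0.1, 0.5]
opening: 0.087
gripper_force: 0.0
t: 0.9
eef_pos: [0.4504, 0.35, 0.2626]
orientation: [-3.141, -0.0, 1.706]
wrist_force: [0.6, 0.9, 0.2]
opening: 0.0867
gripper_force: 0.0
t: 1.4
eef_pos: [0.4491, 0.1249, 0.2623]
orientation: [-3.141, -0.0, 1.712]
wrist_force: [0.1, -0.3, 0.0]
opening: 0.0871
gripper_force: 0.0
t: 1.9
eef_pos: [0.449, -0.0999, 0.2625]
orientation: [3.141, -0.001, 1.712]
wrist_force: [1.9, -0.4, -0.1]
opening: 0.087
gripper_force: 0.0
{'t': 1.9, 'joint_pos': array([-0.47786691,  0.06486778,  0.64688171,  1.99568352, -0.04467308,
        1.09437006,  0.32986076]), 'qd': array([ 0.60742015,  0.17893282,  0.48205063, -0.13816964, -0.13930683,
        0.00454561,  1.14071147]), 'tau': array([ -2.79187381, -23.59792829,   0.30469389, -21.97547793,
         0.13615165,   0.25512898,  -0.96585453]), 'eef_pos': array([ 0.44899478, -0.09985615,  0.26254412]), 'orientation': array([ 3.14125511e+00, -5.39945783e-04,  1.71216271e+00]), 'wrist_force': array([ 1.94295852, -0.43711865, -0.07946506]), 'torque': array([-0.0528287 ,  0.0113731 , -0.03262178]), 'gripper_force': 0.0, 'opening': 0.08697506257047816}
```

```bash
python3 -m crank '[[-0.003,-0.04,0,0],[-0.003,-0.04,0,0],[-0.003,-0.04,0,0],[-0.002,-0.042,0,0]]' && python3 -m crank '[[0,0,-0.045,0],[0,0,-0.045,0],[0,0,-0.045,0],[0,0,-0.045,0],[0,0,-0.03,0]]' && python3 -m crank '[[0,0,-0.02,0],[0,0,-0.02,0],[0,0,-0.007,0],[0,0,0,0]]' && python3 -m crank '[[0,0,0,0],[0,0,0,0],[0,0,0,0],[0,0,0,0],[0,0,0,0]]' 160 15 && python3 -m crank '[[0,0,0,0],[0,0,0,0],[0,0,0,0]]'
```

```text
t: 2.3
eef_pos: [0.4381, -0.2612, 0.2624]
orientation: [3.141, -0.001, 1.713]
wrist_force: [0.3, 1.4, 0.5]
opening: 0.0874
gripper_force: 0.0
t: 2.8
eef_pos: [0.4369, -0.2591, 0.0495]
orientation: [-3.138, -0.002, 1.712]
wrist_force: [0.2, 0.7, -0.2]
opening: 0.087
gripper_force: 0.0
t: 3.2
eef_pos: [0.4379, -0.2599, 0.0048]
orientation: [-3.14, -0.001, 1.712]
wrist_force: [0.7, -0.3, -0.8]
opening: 0.0869
gripper_force: 0.0
t: 3.7
eef_pos: [0.4388, -0.2602, 0.0059]
orientation: [3.141, 0.0, 1.712]
wrist_force: [-0.0, -0.7, 0.5]
opening: 0.0551
gripper_force: 0.0
t: 4.0
eef_pos: [0.4386, -0.2601, 0.0056]
orientation: [3.142, -0.0, 1.712]
wrist_force: [-0.2, 0.6, 0.4]
opening: 0.0349
gripper_force: 0.0
```

```bash
python3 -m crank '[[0,0,0,0],[0,0,0,0],[0,0,0,0]]' 200 15 && python3 -m crank '[[0,0,0,0],[0,0,0,0]]' && python3 -m crank '[[0,0,0.02,0],[0,0,0.03,0],[0,0,0.03,0],[0,0,0.03,0]]'; python3 - <<'E'
from h import *
f=robot.grab_frame("side");cv2.imwrite("pics/g1.png",cv2.resize(f["color"][180:400,250:500,::-1],(750,660))[:600])
E
```

```text
t: 4.3
eef_pos: [0.4385, -0.2601, 0.0055]
orientation: [-3.141, -0.0, 1.712]
wrist_force: [-0.5, -0.6, -0.0]
opening: 0.0303
gripper_force: 15.0
t: 4.5
eef_pos: [0.4385, -0.2602, 0.0055]
orientation: [-3.142, -0.0, 1.712]
wrist_force: [-0.4, -1.4, 0.9]
opening: 0.0301
gripper_force: 15.0
t: 4.9
eef_pos: [0.4383, -0.2601, 0.1165]
orientation: [-3.141, -0.0, 1.712]
wrist_force: [-0.0, 0.3, -1.1]
opening: 0.03
gripper_force: 15.0
```

View pics/g1.png

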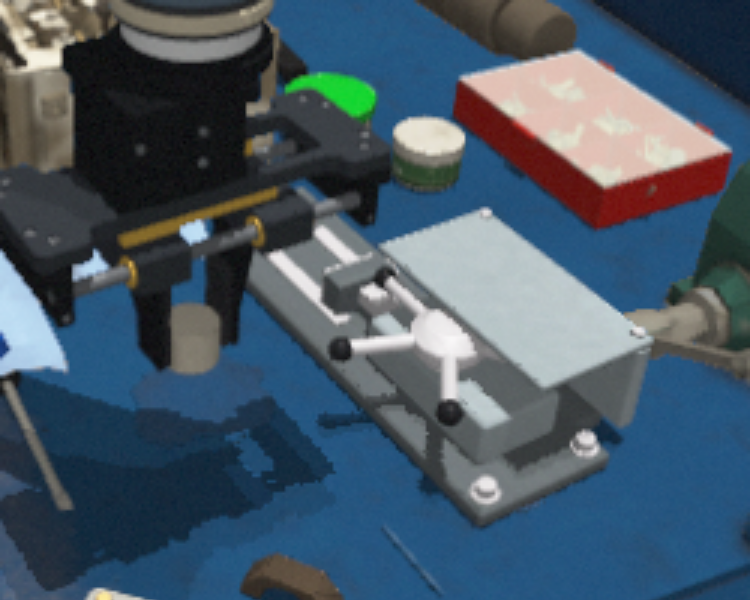

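The tappet hangs upright in the fingers at about (195,340) in the crop, and the grip is good. I'll carry it over the bed and lower it.

```bash
python3 -m crank '[[0.03,0.03,0.01,0],[0.033,0.033,0.01,0],[0.033,0.033,0,0],[0.034,0.035,0,0],[0.034,0.035,0,0]]' && python3 -m crank '[[0,0,0,0],[0,0,-0.04,0],[0,0,-0.03,0],[0,0,0,0]]'; python3 - <<'E'
from h import *
f=robot.grab_frame("side");cv2.imwrite("pics/g2.png",cv2.resize(f["color"][180:340,270:450,::-1],(675,600)))
E
```

```text
t: 5.45
eef_pos: [0.6037, -0.0924, 0.1355]
orientation: [3.141, -0.0, 1.712]
wrist_force: [0.1, -0.5, -0.6]
opening: 0.0301
gripper_force: 15.0
t: 5.85
eef_pos: [0.5991, -0.0932, 0.0614]
orientation: [-3.133, -0.002, 1.712]
wrist_force: [-0.3, -0.6, -1.0]
opening: 0.0299
gripper_force: 15.0
```

View pics/g2.png

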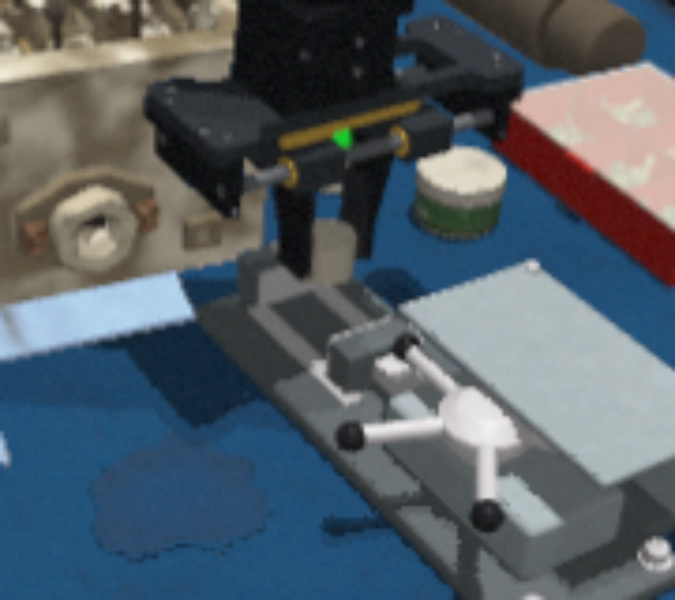

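The tappet is over the bed, between the jaw and anvil. Lowering.

```bash
python3 -m crank '[[0,0,0,0],[0,0,-0.015,0],[0,0,-0.012,0],[0,0,-0.012,0],[0,0,0,0]]' && python3 -m crank '[[0,0,-0.001,0],[0,0,-0.001,0],[0,0,-0.001,0],[0,0,0,0]]'
```

```text
t: 6.4
eef_pos: [0.6011, -0.0937, 0.0245]
orientation: [-3.138, -0.001, 1.712]
wrist_force: [0.1, -0.1, -1.4]
opening: 0.0302
gripper_force: 15.0
t: 6.8
eef_pos: [0.6028, -0.0942, 0.0238]
orientation: [3.141, 0.0, 1.712]
wrist_force: [0.5, -0.2, -0.3]
opening: 0.0304
gripper_force: 15.0
```

```bash
python3 -m crank '[[0,0,-0.002,0],[0,0,-0.002,0],[0,0,0,0],[0,0,0,0]]' && python3 -m crank '[[0,0,-0.001,0],[0,0,-0.0005,0],[0,0,0,0],[0,0,0,0]]'
```

```text
t: 7.2
eef_pos: [0.6026, -0.0942, 0.0195]
orientation: [-3.142, -0.0, 1.712]
wrist_force: [-0.3, 0.1, -1.0]
opening: 0.0301
gripper_force: 15.0
t: 7.6
eef_pos: [0.6026, -0.0942, 0.0181]
orientation: [3.142, -0.0, 1.712]
wrist_force: [0.5, -0.6, -0.4]
opening: 0.0301
gripper_force: 15.0
```

```bash
python3 -m crank '[[0,0,-0.0005,0],[0,0,0,0],[0,0,0,0]]' && python3 -m crank '[[0,0,-0.0005,0],[0,0,0,0],[0,0,0,0]]'
```

```text
t: 7.9
eef_pos: [0.6026, -0.0942, 0.0176]
orientation: [3.141, 0.0, 1.712]
wrist_force: [-0.5, 0.4, -0.9]
opening: 0.0301
gripper_force: 15.0
t: 8.2
eef_pos: [0.6026, -0.0942, 0.0175]
orientation: [3.141, -0.0, 1.712]
wrist_force: [-2.4, -0.3, 5.1]
opening: 0.0302
gripper_force: 15.0
```

The tappet touched down (5 N). Releasing, backing off upward, and closing the empty fingers for pushing.

```bash
python3 -m crank '[[0,0,0,0],[0,0,0,0],[0,0,0,0],[0,0,0,0],[0,0,0,0]]' 60 && python3 -m crank '[[0,0,0.01,0],[0,0,0.03,0],[0,0,0.04,0],[0,0,0.04,0],[0,0,0,0]]' && python3 -m crank '[[0,0,0,0],[0,0,0,0]]' 255 10
cat > plan.py <<'E'
import numpy as np,sys
from fit import p,W
from workcell import robot
def pose(a,r=45,off=14.5):
    t=np.radians(a);c=r*np.array([-np.cos(t),np.sin(t)])-off*np.array([np.sin(t),np.cos(t)])
    return np.append(W(p,(c[0],c[1]-60,0))[:2],90-a+np.degrees(p[2]))
def rows(a0,a1,st):
    A=np.arange(a0,a1+.1,st);Q=np.array([pose(a) for a in A]);print(np.c_[A[1:],np.diff(Q,axis=0)].round(4))
if __name__=="__main__":
    s=robot.sense();y=np.degrees(s["orientation"][2]);Q=pose(float(sys.argv[1]))
    print("go",Q,"delta",Q[:2]-s["eef_pos"][:2],Q[2]-y,s["eef_pos"])
    if len(sys.argv)>3: rows(*map(float,sys.argv[1:4]))
E
python3 plan.py 6 54 4;  python3 - <<'E'
from h import *
f=robot.grab_frame("side");g=robot.grab_frame("top")
a=cv2.resize(f["color"][220:340,300:460,::-1],(400,300));b=cv2.resize(g["color"][165:285,290:450,::-1],(400,300));cv2.imwrite("pics/g3.png",np.hstack([a,b]))
E
```

```text
t: 8.7
eef_pos: [0.6026, -0.0941, 0.0169]
orientation: [-3.142, 0.0, 1.712]
wrist_force: [-0.2, 0.5, 0.3]
opening: 0.0617
gripper_force: 0.0
t: 9.2
eef_pos: [0.6064, -0.0957, 0.1435]
orientation: [3.13, 0.002, 1.711]
wrist_force: [0.2, -0.8, -0.1]
opening: 0.0663
gripper_force: 0.0
t: 9.4
eef_pos: [0.6019, -0.0937, 0.1364]
orientation: [-3.14, -0.001, 1.712]
wrist_force: [0.6, -0.3, -0.5]
opening: 0.057
gripper_force: 0.0
go [ 0.56655096 -0.26316776 91.8027408 ] delta [-0.03530907 -0.16942993] -6.291013977821422 [ 0.60186004 -0.09373783  0.1364218 ]
[[ 1.0e+01 -1.0e-03  3.1e-03 -4.0e+00]
 [ 1.4e+01 -8.0e-04  3.2e-03 -4.0e+00]
 [ 1.8e+01 -6.0e-04  3.3e-03 -4.0e+00]
 [ 2.2e+01 -3.0e-04  3.3e-03 -4.0e+00]
 [ 2.6e+01 -1.0e-04  3.3e-03 -4.0e+00]
 [ 3.0e+01  1.0e-04  3.3e-03 -4.0e+00]
 [ 3.4e+01  4.0e-04  3.3e-03 -4.0e+00]
 [ 3.8e+01  6.0e-04  3.2e-03 -4.0e+00]
 [ 4.2e+01  8.0e-04  3.2e-03 -4.0e+00]
 [ 4.6e+01  1.0e-03  3.1e-03 -4.0e+00]
 [ 5.0e+01  1.3e-03  3.1e-03 -4.0e+00]
 [ 5.4e+01  1.5e-03  3.0e-03 -4.0e+00]]
```

View pics/g3.png

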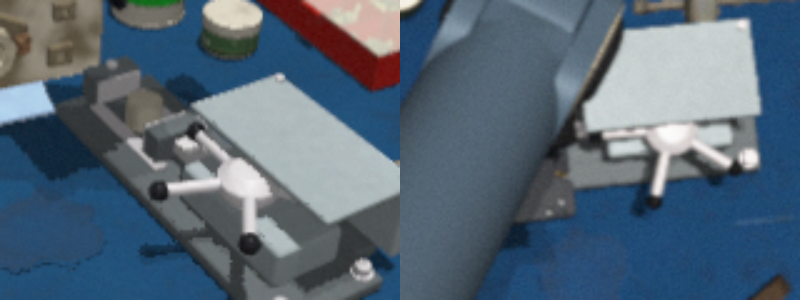

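The tappet stands upright on the bed between the jaw and anvil (left half, about (145,105)). Moving to behind spoke 0.

```bash
python3 -m crank '[[-0.009,-0.042,0,-1.5],[-0.009,-0.042,0,-1.6],[-0.009,-0.042,0,-1.6],[-0.008,-0.043,0,-1.6],[0,0,0,0]]' && python3 -m crank '[[0,0,0,0],[0,0,0,0],[0,0,0,0]]' && python3 plan.py 6 && python3 -m crank '[[0,0,-0.02,0],[0,0,-0.02,0],[0,0,-0.02,0],[0,0,-0.018,0],[0,0,0,0]]' && python3 -m crank '[[0,0,0,0],[0,0,0,0]]' && python3 plan.py 6
```

```text
t: 10.0
eef_pos: [0.5638, -0.2715, 0.1369]
orientation: [-3.139, 0.005, 1.59]
wrist_force: [-1.0, -0.2, -0.5]
opening: 0.0103
gripper_force: 0.0
t: 10.3
eef_pos: [0.5682, -0.2611, 0.1364]
orientation: [-3.141, -0.001, 1.605]
wrist_force: [-0.1, 0.3, -0.0]
opening: 0.0005
gripper_force: 0.0
go [ 0.56655096 -0.26316776 91.8027408 ] delta [-0.00161121 -0.00203178] -0.14773377338343607 [ 0.56816217 -0.26113598  0.1364339 ]
t: 10.8
eef_pos: [0.5665, -0.2605, 0.0565]
orientation: [-3.137, -0.003, 1.604]
wrist_force: [-0.1, 0.4, 0.5]
opening: 0.0007
gripper_force: 0.0
t: 11.0
eef_pos: [0.5685, -0.2631, 0.0602]
orientation: [3.14, 0.001, 1.603]
wrist_force: [-1.5, 0.4, -0.4]
opening: 0.0006
gripper_force: 0.0
go [ 0.56655096 -0.26316776 91.8027408 ] delta [-1.96984330e-03 -4.98935748e-05] -0.02789531729376904 [ 0.56852081 -0.26311786  0.06017833]
```

```bash
python3 -m crank '[[-0.001,0,-0.006,0],[-0.001,0,-0.005,0],[0,0,0,0],[0,0,0,0]]' && python3 -m crank '[[-0.001,0.0031,0,-4],[-0.0008,0.0032,0,-4],[-0.0006,0.0033,0,-4],[-0.0003,0.0033,0,-4]]' && python3 -m crank '[[-0.0001,0.0033,0,-4],[0.0001,0.0033,0,-4],[0.0004,0.0033,0,-4],[0.0006,0.0032,0,-4]]'
```

```text
t: 11.4
eef_pos: [0.5655, -0.2632, 0.048]
orientation: [-3.141, -0.0, 1.602]
wrist_force: [0.4, -0.6, -0.1]
opening: 0.0005
gripper_force: 0.0
t: 11.8
eef_pos: [0.5628, -0.2516, 0.0484]
orientation: [3.14, 0.002, 1.32]
wrist_force: [-1.6, -5.8, -1.3]
opening: 0.0004
gripper_force: 2.9
t: 12.2
eef_pos: [0.5622, -0.2403, 0.0484]
orientation: [3.141, 0.005, 1.039]
wrist_force: [-3.5, -4.8, 0.0]
opening: 0.0004
gripper_force: 2.9
```

The spoke is turning at about 6 N, as expected. Continuing to about 54°.

```bash
python3 -m crank '[[0.0008,0.0032,0,-4],[0.001,0.0031,0,-4],[0.0013,0.0031,0,-4],[0.0015,0.003,0,-4],[0,0,0,0]]'; python3 - <<'E'
from h import *
f=robot.grab_frame("side");g=robot.grab_frame("top")
a=cv2.resize(f["color"][220:340,300:460,::-1],(400,300));b=cv2.resize(g["color"][165:285,290:450,::-1],(400,300));cv2.imwrite("pics/g4.png",np.hstack([a,b]))
E
python3 plan.py 54;python3 plan.py -30 55 5
```

```text
t: 12.7
eef_pos: [0.5663, -0.2263, 0.0481]
orientation: [-3.14, 0.004, 0.762]
wrist_force: [-4.2, -1.3, 2.1]
opening: 0.0005
gripper_force: 2.2
go [ 0.5694595  -0.22481815 43.8027408 ] delta [0.00318167 0.00148832] 0.0852273582108225 [ 0.56627784 -0.22630647  0.04811572]
go [  0.58440458  -0.28629864 127.8027408 ] delta [ 0.01812675 -0.05999217] 84.08522735821083 [ 0.56627784 -0.22630647  0.04811572]
[[-2.5e+01 -3.3e-03  2.5e-03 -5.0e+00]
 [-2.0e+01 -3.1e-03  2.8e-03 -5.0e+00]
 [-1.5e+01 -2.8e-03  3.0e-03 -5.0e+00]
 [-1.0e+01 -2.5e-03  3.2e-03 -5.0e+00]
 [-5.0e+00 -2.3e-03  3.5e-03 -5.0e+00]
 [ 0.0e+00 -1.9e-03  3.6e-03 -5.0e+00]
 [ 5.0e+00 -1.6e-03  3.8e-03 -5.0e+00]
 [ 1.0e+01 -1.3e-03  3.9e-03 -5.0e+00]
 [ 1.5e+01 -9.0e-04  4.0e-03 -5.0e+00]
 [ 2.0e+01 -6.0e-04  4.1e-03 -5.0e+00]
 [ 2.5e+01 -2.0e-04  4.1e-03 -5.0e+00]
 [ 3.0e+01  1.0e-04  4.1e-03 -5.0e+00]
 [ 3.5e+01  5.0e-04  4.1e-03 -5.0e+00]
 [ 4.0e+01  8.0e-04  4.0e-03 -5.0e+00]
 [ 4.5e+01  1.2e-03  3.9e-03 -5.0e+00]
 [ 5.0e+01  1.5e-03  3.8e-03 -5.0e+00]
 [ 5.5e+01  1.9e-03  3.7e-03 -5.0e+00]]
```

View pics/g4.png

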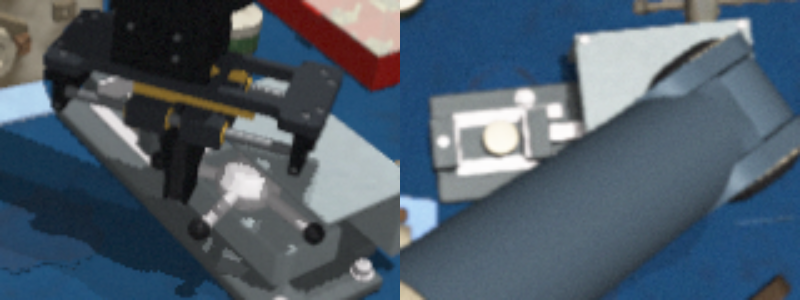

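```bash
cat > ang.py <<'E'
from fit import *
import sys
g=robot.grab_frame("side") if 0 else pickle.load(open("side.pkl","rb"))
for k in range(1,len(sys.argv),2):
    w=atz(g,float(sys.argv[k]),float(sys.argv[k+1]),.06)-W(p,(0,-60,60));c,s=np.cos(p[2]),np.sin(p[2])
    x,y=c*w[0]+s*w[1],-s*w[0]+c*w[1];print("a",np.degrees(np.arctan2(y,-x)),"r",np.hypot(x,y))
E
python3 ang.py 380 312 425.6 313.6
python3 -c "
from fit import *
c,s=np.cos(p[2]),np.sin(p[2])
for n,u,v,z in [('anvil',455,140,.038),('jaw',529,137,.038),('tappet',501,138,.037)]:
    w=atz(f,290+(u-400)/2.5,165+v/2.5,z)-W(p,(12,92,0));print(n,1e3*(c*w[0]+s*w[1]),1e3*(-s*w[0]+c*w[1]))"
python3 -m crank '[[-0.003,-0.003,0,0],[0,0,0.01,0],[0,0,0.015,0],[0,0,0.02,0],[0,0,0,0]]'
```

```text
a -22.869248306672453 r 0.0666830234321762
a -93.33550293853457 r 0.06739512842912207
anvil 0.3943540468988004 39.503931080003625
jaw -3.7174823782966966 -27.071322148667665
tappet -1.8958102503112164 -1.9289368060105805
t: 13.3
eef_pos: [0.568, -0.2289, 0.0968]
orientation: [3.136, -0.003, 0.765]
wrist_force: [1.1, 0.2, 0.0]
opening: 0.0007
gripper_force: 0.0
```

```bash
python3 plan.py -37; python3 -c "
from h import *
print(robot.sense()['joint_pos'])"
```

```text
go [  0.58936106  -0.28925765 134.8027408 ] delta [ 0.0213882 -0.0603915] 90.99709101465963 [ 0.56797286 -0.22886615  0.09683318]
[-0.30572592  0.65812545  0.90115516  1.84937707 -0.63580358  0.94311177
  0.07832564]
```

```bash
python3 -m crank '[[0.0019,-0.0055,0,8.27],[0.0019,-0.0055,0,8.27],[0.0019,-0.0055,0,8.27],[0.0019,-0.0055,0,8.27],[0.0019,-0.0055,0,8.27]]' && python3 -m crank '[[0.0019,-0.0055,0,8.27],[0.0019,-0.0055,0,8.27],[0.0019,-0.0055,0,8.27],[0.0019,-0.0055,0,8.27],[0.0019,-0.0055,0,8.27]]' && python3 -m crank '[[0.0019,-0.0055,0,8.27],[0,0,0,0],[0,0,0,0],[0,0,0,0]]'&& python3 plan.py -37
```

```text
t: 13.8
eef_pos: [0.5755, -0.2551, 0.0934]
orientation: [3.141, -0.0, 1.492]
wrist_force: [0.1, -0.3, -0.5]
opening: 0.0004
gripper_force: 0.0
t: 14.3
eef_pos: [0.5849, -0.2827, 0.0934]
orientation: [3.141, 0.0, 2.214]
wrist_force: [1.0, -0.0, -0.5]
opening: 0.0002
gripper_force: 0.0
t: 14.7
eef_pos: [0.5864, -0.2877, 0.093]
orientation: [3.141, -0.0, 2.35]
wrist_force: [0.8, -0.2, 0.4]
opening: 0.0005
gripper_force: 0.0
go [  0.58936106  -0.28925765 134.8027408 ] delta [ 0.00292915 -0.00155254] 0.1408350318051248 [ 0.58643191 -0.28770512  0.09303177]
```

```bash
python3 -m crank '[[0.002,-0.001,-0.01,0],[0,0,-0.015,0],[0,0,-0.015,0],[0,0,-0.005,0],[0,0,0,0]]' && python3 -m crank '[[0,0,0,0],[0,0,0,0]]' && python3 plan.py -37 && python3 plan.py -35 50 5|tail -17
```

```text
t: 15.2
eef_pos: [0.5873, -0.2888, 0.0462]
orientation: [-3.14, -0.003, 2.352]
wrist_force: [0.4, -0.4, 0.6]
opening: 0.0007
gripper_force: 0.0
t: 15.4
eef_pos: [0.5888, -0.2896, 0.0486]
orientation: [3.141, 0.001, 2.352]
wrist_force: [-0.5, 0.1, 0.6]
opening: 0.0003
gripper_force: 0.0
go [  0.58936106  -0.28925765 134.8027408 ] delta [0.00056307 0.00035122] 0.06268403617571039 [ 0.588798   -0.28960887  0.04860154]
[[-3.0e+01 -3.5e-03  2.2e-03 -5.0e+00]
 [-2.5e+01 -3.3e-03  2.5e-03 -5.0e+00]
 [-2.0e+01 -3.1e-03  2.8e-03 -5.0e+00]
 [-1.5e+01 -2.8e-03  3.0e-03 -5.0e+00]
 [-1.0e+01 -2.5e-03  3.2e-03 -5.0e+00]
 [-5.0e+00 -2.3e-03  3.5e-03 -5.0e+00]
 [ 0.0e+00 -1.9e-03  3.6e-03 -5.0e+00]
 [ 5.0e+00 -1.6e-03  3.8e-03 -5.0e+00]
 [ 1.0e+01 -1.3e-03  3.9e-03 -5.0e+00]
 [ 1.5e+01 -9.0e-04  4.0e-03 -5.0e+00]
 [ 2.0e+01 -6.0e-04  4.1e-03 -5.0e+00]
 [ 2.5e+01 -2.0e-04  4.1e-03 -5.0e+00]
 [ 3.0e+01  1.0e-04  4.1e-03 -5.0e+00]
 [ 3.5e+01  5.0e-04  4.1e-03 -5.0e+00]
 [ 4.0e+01  8.0e-04  4.0e-03 -5.0e+00]
 [ 4.5e+01  1.2e-03  3.9e-03 -5.0e+00]
 [ 5.0e+01  1.5e-03  3.8e-03 -5.0e+00]]
```

```bash
python3 -m crank '[[-0.0035,0.0022,0,-5],[-0.0033,0.0025,0,-5],[-0.0031,0.0028,0,-5],[-0.0028,0.003,0,-5],[-0.0025,0.0032,0,-5]]' && python3 -m crank '[[-0.0023,0.0035,0,-5],[-0.0019,0.0036,0,-5],[-0.0016,0.0038,0,-5],[-0.0013,0.0039,0,-5]]' && python3 plan.py 8 && python3 -m crank '[[-0.0009,0.004,0,-5],[-0.0006,0.0041,0,-5],[-0.0002,0.0041,0,-5],[0.0001,0.0041,0,-5]]' && python3 -m crank '[[0.0005,0.0041,0,-5],[0.0008,0.004,0,-5],[0.0012,0.0039,0,-5],[0.0015,0.0038,0,-5],[0,0,0,0]]' && python3 plan.py 48
```

```text
t: 15.9
eef_pos: [0.5744, -0.2786, 0.0492]
orientation: [3.139, 0.007, 1.911]
wrist_force: [2.4, -5.7, -5.1]
opening: 0.0006
gripper_force: 2.9
t: 16.3
eef_pos: [0.5656, -0.2646, 0.0491]
orientation: [3.14, 0.006, 1.561]
wrist_force: [-1.7, -7.1, -2.3]
opening: 0.0007
gripper_force: 3.0
go [ 0.56602289 -0.26160429 89.8027408 ] delta [0.0004438  0.00297262] 0.3546550630724994 [ 0.56557908 -0.2645769   0.04907642]
t: 16.7
eef_pos: [0.562, -0.2479, 0.0488]
orientation: [-3.141, 0.005, 1.212]
wrist_force: [-5.3, -5.1, 1.0]
opening: 0.0004
gripper_force: 3.2
t: 17.2
eef_pos: [0.5659, -0.2298, 0.0483]
orientation: [-3.139, 0.004, 0.866]
wrist_force: [-4.9, -1.9, 1.4]
opening: 0.0006
gripper_force: 2.3
go [ 0.56734172 -0.22929084 49.8027408 ] delta [0.00146714 0.00050773] 0.16050380254990415 [ 0.56587459 -0.22979857  0.04830594]
```

```bash
python3 -m crank '[[-0.003,-0.003,0,0],[0,0,0.01,0],[0,0,0.015,0],[0,0,0.02,0],[0,0,0,0]]'; python3 - <<'E'
from h import *
f=robot.grab_frame("side");cv2.imwrite("pics/g5.png",cv2.resize(f["color"][220:340,300:460,::-1],(640,480)))
E
python3 plan.py -41
```

```text
t: 17.7
eef_pos: [0.568, -0.2329, 0.097]
orientation: [3.135, -0.003, 0.869]
wrist_force: [0.2, -1.0, 0.6]
opening: 0.0002
gripper_force: 0.0
go [  0.59234361  -0.29066986 138.8027408 ] delta [ 0.02514732 -0.05854821] 89.0149991782801 [ 0.56719628 -0.23212165  0.09544658]
```

View pics/g5.png

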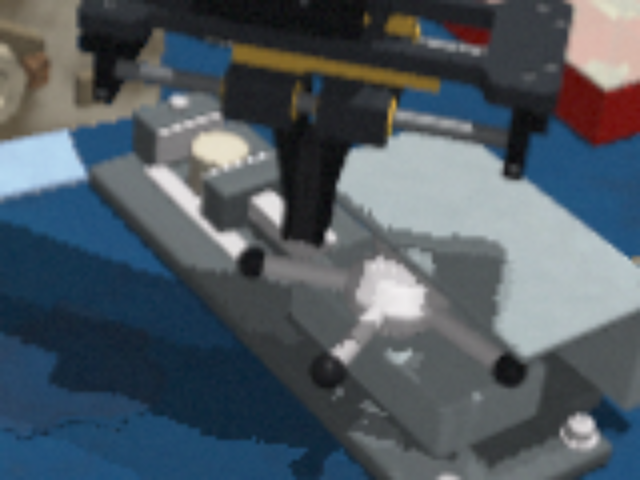

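Spoke 3's ball is at crop (327,372), about -25°. The jaw is close to the still-upright tappet. Swinging back behind spoke 3.

```bash
python3 ang.py 363 285.5 381.75 313; python3 -m crank '[[0.0023,-0.0053,0,8.1],[0.0023,-0.0053,0,8.1],[0.0023,-0.0053,0,8.1],[0.0023,-0.0053,0,8.1],[0.0023,-0.0053,0,8.1]]' && python3 -m crank '[[0.0023,-0.0053,0,8.1],[0.0023,-0.0053,0,8.1],[0.0023,-0.0053,0,8.1],[0.0023,-0.0053,0,8.1],[0.0023,-0.0053,0,8.1]]' && python3 -m crank '[[0.0023,-0.0053,0,8.1],[0.002,-0.0015,0,0],[0,0,0,0],[0,0,0,0]]'&& python3 plan.py -41
```

```text
a 45.995620222926505 r 0.06610602351777803
a -25.976475576581933 r 0.06712259178862584
t: 18.25
eef_pos: [0.5771, -0.2579, 0.0928]
orientation: [-3.141, -0.001, 1.581]
wrist_force: [-0.5, -0.2, -0.1]
opening: 0.0005
gripper_force: 0.0
t: 18.75
eef_pos: [0.5885, -0.2845, 0.0928]
orientation: [3.141, -0.001, 2.288]
wrist_force: [0.4, -0.4, 0.8]
opening: 0.001
gripper_force: 0.0
t: 19.15
eef_pos: [0.5928, -0.291, 0.0928]
orientation: [3.142, -0.001, 2.422]
wrist_force: [-1.0, -0.0, -0.4]
opening: 0.0
gripper_force: 0.0
go [  0.59234361  -0.29066986 138.8027408 ] delta [-0.0004264   0.00028599] 0.04453802109418348 [ 0.59277    -0.29095585  0.09280549]
```

```bash
python3 -m crank '[[0,0,-0.01,0],[0,0,-0.015,0],[0,0,-0.015,0],[0,0,-0.005,0],[0,0,0,0]]' && python3 -m crank '[[0,0,0,0],[0,0,0,0]]' && python3 plan.py -41 && python3 -m crank '[[-0.0037,0.0019,0,-5],[-0.0035,0.0022,0,-5],[-0.0034,0.0024,0,-5],[-0.0032,0.0027,0,-5],[-0.0029,0.0029,0,-5]]' && python3 -m crank '[[-0.0026,0.0031,0,-5],[0,0,0,0],[0,0,0,0]]'; python3 plan.py -11 ; python3 plan.py -11 45 2 | tail -28
```

```text
t: 19.65
eef_pos: [0.5918, -0.2909, 0.0462]
orientation: [-3.141, -0.003, 2.423]
wrist_force: [-0.7, -0.2, -0.6]
opening: 0.0003
gripper_force: 0.0
t: 19.85
eef_pos: [0.5932, -0.2918, 0.0486]
orientation: [3.141, 0.001, 2.423]
wrist_force: [-0.4, -0.8, 0.6]
opening: 0.0008
gripper_force: 0.0
go [  0.59234361  -0.29066986 138.8027408 ] delta [-0.00089478  0.00116586] -0.039627567523496054 [ 0.59323839 -0.29183572  0.04864392]
t: 20.35
eef_pos: [0.5777, -0.2822, 0.0493]
orientation: [3.139, 0.007, 1.983]
wrist_force: [3.0, -5.7, -4.3]
opening: 0.0003
gripper_force: 2.9
t: 20.65
eef_pos: [0.5744, -0.2784, 0.049]
orientation: [3.14, 0.005, 1.901]
wrist_force: [1.5, -4.4, -1.9]
opening: 0.0005
gripper_force: 2.6
go [  0.57314753  -0.27548948 108.8027408 ] delta [-0.00127684  0.00293722] -0.1146305530476468 [ 0.57442437 -0.27842671  0.04904389]
[[-9.0e+00 -1.0e-03  1.3e-03 -2.0e+00]
 [-7.0e+00 -9.0e-04  1.4e-03 -2.0e+00]
 [-5.0e+00 -9.0e-04  1.4e-03 -2.0e+00]
 [-3.0e+00 -8.0e-04  1.4e-03 -2.0e+00]
 [-1.0e+00 -8.0e-04  1.5e-03 -2.0e+00]
 [ 1.0e+00 -7.0e-04  1.5e-03 -2.0e+00]
 [ 3.0e+00 -7.0e-04  1.5e-03 -2.0e+00]
 [ 5.0e+00 -6.0e-04  1.5e-03 -2.0e+00]
 [ 7.0e+00 -6.0e-04  1.6e-03 -2.0e+00]
 [ 9.0e+00 -5.0e-04  1.6e-03 -2.0e+00]
 [ 1.1e+01 -4.0e-04  1.6e-03 -2.0e+00]
 [ 1.3e+01 -4.0e-04  1.6e-03 -2.0e+00]
 [ 1.5e+01 -3.0e-04  1.6e-03 -2.0e+00]
 [ 1.7e+01 -3.0e-04  1.6e-03 -2.0e+00]
 [ 1.9e+01 -2.0e-04  1.6e-03 -2.0e+00]
 [ 2.1e+01 -2.0e-04  1.6e-03 -2.0e+00]
 [ 2.3e+01 -1.0e-04  1.6e-03 -2.0e+00]
 [ 2.5e+01 -0.0e+00  1.6e-03 -2.0e+00]
 [ 2.7e+01  0.0e+00  1.7e-03 -2.0e+00]
 [ 2.9e+01  1.0e-04  1.6e-03 -2.0e+00]
 [ 3.1e+01  1.0e-04  1.6e-03 -2.0e+00]
 [ 3.3e+01  2.0e-04  1.6e-03 -2.0e+00]
 [ 3.5e+01  2.0e-04  1.6e-03 -2.0e+00]
 [ 3.7e+01  3.0e-04  1.6e-03 -2.0e+00]
 [ 3.9e+01  4.0e-04  1.6e-03 -2.0e+00]
 [ 4.1e+01  4.0e-04  1.6e-03 -2.0e+00]
 [ 4.3e+01  5.0e-04  1.6e-03 -2.0e+00]
 [ 4.5e+01  5.0e-04  1.6e-03 -2.0e+00]]
```

```bash
cat > tq.py <<'E'
from fit import p,W
from h import *
h=W(p,(0,-60,60));s=robot.sense();d=s["eef_pos"]-h;F=s["wrist_force"];yaw=np.degrees(s["orientation"][2])
a=90-yaw+np.degrees(p[2]);rad=np.array([-np.cos(np.radians(a)-p[2]*1),np.sin(np.radians(a)-p[2])])
m=d[0]*F[1]-d[1]*F[0];c_=np.cos(p[2]);s_=np.sin(p[2]);x,y=c_*d[0]+s_*d[1],-s_*d[0]+c_*d[1]
print("=== M %.3f Mt %.3f F %.1f poleangle %.2f (spoke~+17.9) yaw-a %.1f"%(m,m+s["torque"][2],np.hypot(*F[:2]),np.degrees(np.arctan2(y,-x)),a))
E
python3 tq.py; python3 -m crank '[[-0.001,0.0013,0,-2],[-0.0009,0.0014,0,-2],[-0.0009,0.0014,0,-2]]'; python3 tq.py;  python3 -m crank '[[-0.0008,0.0014,0,-2],[-0.0008,0.0015,0,-2],[-0.0007,0.0015,0,-2]]'; python3 tq.py
```

```text
=== M 0.208 Mt 0.253 F 4.7 poleangle -32.58 (spoke~+17.9) yaw-a -11.1
t: 20.95
eef_pos: [0.5714, -0.2749, 0.0491]
orientation: [3.14, 0.005, 1.794]
wrist_force: [2.7, -5.6, -2.3]
opening: 0.0008
gripper_force: 2.9
=== M 0.295 Mt 0.332 F 6.2 poleangle -27.03 (spoke~+17.9) yaw-a -5.0
t: 21.25
eef_pos: [0.5686, -0.2706, 0.049]
orientation: [3.14, 0.004, 1.69]
wrist_force: [-0.2, -6.2, -1.5]
opening: 0.0004
gripper_force: 2.9
=== M 0.259 Mt 0.309 F 6.2 poleangle -20.95 (spoke~+17.9) yaw-a 1.0
```

Torque while free reads about 0.31 N m, matching the stated friction. Continuing in small steps.

```bash
python3 -m crank '[[-0.0007,0.0015,0,-2],[-0.0006,0.0015,0,-2],[-0.0006,0.0016,0,-2]]'|grep ^t; python3 tq.py;  python3 -m crank '[[-0.0005,0.0016,0,-2],[-0.0004,0.0016,0,-2],[-0.0004,0.0016,0,-2]]'|grep ^t; python3 tq.py; python3 -m crank '[[-0.0003,0.0016,0,-2]]'|grep ^t; python3 tq.py
```

```text
t: 21.55
=== M 0.231 Mt 0.259 F 5.7 poleangle -15.00 (spoke~+17.9) yaw-a 7.0
t: 21.85
=== M 0.255 Mt 0.310 F 6.7 poleangle -9.00 (spoke~+17.9) yaw-a 13.0
t: 21.95
=== M 0.280 Mt 0.351 F 6.7 poleangle -7.02 (spoke~+17.9) yaw-a 15.0
```

```bash
python3 -m crank '[[-0.0002,0.0008,0,-1],[-0.0001,0.0008,0,-1]]'|grep ^t; python3 tq.py;  python3 -m crank '[[-0.0002,0.0008,0,-1],[-0.0001,0.0008,0,-1]]'|grep ^t; python3 tq.py; python3 -m crank '[[-0.0001,0.0008,0,-1],[-0.0001,0.0008,0,-1]]'|grep ^t; python3 tq.py
```

```text
t: 22.15
=== M 0.261 Mt 0.351 F 6.2 poleangle -5.01 (spoke~+17.9) yaw-a 17.0
t: 22.35
=== M 0.324 Mt 0.394 F 7.8 poleangle -3.53 (spoke~+17.9) yaw-a 19.0
t: 22.55
=== M 0.405 Mt 0.591 F 9.5 poleangle -2.89 (spoke~+17.9) yaw-a 21.0
```

Grip has begun. Holding still to average the reading.

```bash
for i in 1 2 3 ; do python3 -m crank '[[0,0,0,0]]'|grep ^t; python3 tq.py; done
```

```text
t: 22.65
=== M 0.378 Mt 0.411 F 8.8 poleangle -2.90 (spoke~+17.9) yaw-a 21.0
t: 22.75
=== M 0.372 Mt 0.452 F 8.5 poleangle -2.91 (spoke~+17.9) yaw-a 21.0
t: 22.85
=== M 0.377 Mt 0.433 F 8.8 poleangle -2.92 (spoke~+17.9) yaw-a 21.0
```

```bash
for i in 1; do python3 -m crank '[[-0.0001,0.001,0,0],[0,0,0,0]]'|grep ^t; python3 tq.py; done; python3 -m crank '[[-0.0001,0.001,0,0],[0,0,0,0]]'|grep ^t; python3 tq.py
```

```text
t: 23.05
=== M 0.423 Mt 0.505 F 9.2 poleangle -2.51 (spoke~+17.9) yaw-a 21.0
t: 23.25
=== M 0.492 Mt 0.578 F 10.4 poleangle -2.17 (spoke~+17.9) yaw-a 21.0
```

```bash
python3 -m crank '[[-0.0001,0.001,0,0],[0,0,0,0]]'|grep ^t; python3 tq.py; python3 -m crank '[[-0.0001,0.0007,0,0],[0,0,0,0]]'|grep ^t; python3 tq.py;python3 -m crank '[[0,0,0,0]]'|grep ^t; python3 tq.py
```

```text
t: 23.45
=== M 0.519 Mt 0.552 F 11.0 poleangle -1.84 (spoke~+17.9) yaw-a 21.0
t: 23.65
=== M 0.581 Mt 0.576 F 12.2 poleangle -1.64 (spoke~+17.9) yaw-a 21.1
t: 23.75
=== M 0.676 Mt 0.773 F 14.0 poleangle -1.64 (spoke~+17.9) yaw-a 21.1
```

```bash
for i in 1 2 3 4 5; do python3 -m crank '[[0,0,0,0]]'|grep ^t; python3 tq.py; done
```

```text
t: 23.85
=== M 0.625 Mt 0.684 F 13.3 poleangle -1.68 (spoke~+17.9) yaw-a 21.1
t: 23.95
=== M 0.648 Mt 0.750 F 13.4 poleangle -1.64 (spoke~+17.9) yaw-a 21.1
t: 24.05
=== M 0.599 Mt 0.649 F 12.7 poleangle -1.65 (spoke~+17.9) yaw-a 21.1
t: 24.15
=== M 0.561 Mt 0.626 F 11.8 poleangle -1.67 (spoke~+17.9) yaw-a 21.1
t: 24.25
=== M 0.660 Mt 0.711 F 13.8 poleangle -1.64 (spoke~+17.9) yaw-a 21.1
```

```bash
python3 -m crank '[[-0.0001,0.0007,0,0],[0,0,0,0]]'|grep ^t; python3 tq.py; for i in 1 2 3 4; do python3 -m crank '[[0,0,0,0]]'|grep ^t; python3 tq.py; done
```

```text
t: 24.45
=== M 0.679 Mt 0.802 F 14.2 poleangle -1.46 (spoke~+17.9) yaw-a 21.1
t: 24.55
=== M 0.697 Mt 0.743 F 14.5 poleangle -1.42 (spoke~+17.9) yaw-a 21.1
t: 24.65
=== M 0.674 Mt 0.778 F 13.8 poleangle -1.41 (spoke~+17.9) yaw-a 21.1
t: 24.75
=== M 0.627 Mt 0.694 F 13.1 poleangle -1.45 (spoke~+17.9) yaw-a 21.1
t: 24.85
=== M 0.666 Mt 0.704 F 13.9 poleangle -1.42 (spoke~+17.9) yaw-a 21.1
```

Torque is about 0.74 N m, which means roughly 25–29 N of grip. Stopping here, backing off the spoke and lifting clear.

```bash
python3 -m crank '[[0,-0.002,0,0],[0,-0.003,0,0],[-0.001,-0.004,0,0],[0,-0.001,0,0]]' && python3 -m crank '[[0,0,0.015,0],[0,0,0.03,0],[0,0,0.04,0],[-0.02,0,0.04,0],[-0.03,0,0.02,0]]' && python3 -m crank '[[-0.03,-0.03,0,0],[-0.02,-0.04,0,0],[0,-0.04,0,0],[0,0,0,0],[0,0,0,0]]'; python3 - <<'E'
from h import *
f=robot.grab_frame("side");g=robot.grab_frame("top")
a=cv2.resize(f["color"][220:340,300:460,::-1],(400,300));b=cv2.resize(g["color"][165:285,290:450,::-1],(400,300));cv2.imwrite("pics/g6.png",np.hstack([a,b]))
E
```

```text
t: 25.25
eef_pos: [0.5627, -0.257, 0.0482]
orientation: [-3.141, -0.002, 1.342]
wrist_force: [0.6, 0.3, -0.0]
opening: 0.0005
gripper_force: 0.0
t: 25.75
eef_pos: [0.5151, -0.2576, 0.1972]
orientation: [3.136, 0.0, 1.345]
wrist_force: [-0.1, 0.4, 1.0]
opening: 0.0004
gripper_force: 0.0
t: 26.25
eef_pos: [0.4625, -0.3678, 0.1939]
orientation: [3.141, -0.001, 1.34]
wrist_force: [0.7, 0.0, -0.4]
opening: 0.0005
gripper_force: 0.0
```

View pics/g6.png

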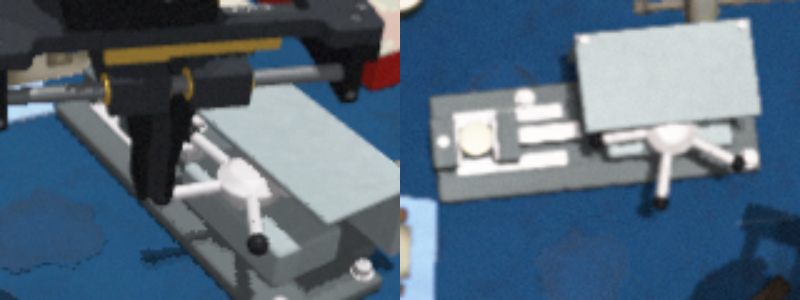

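The top view shows the tappet at (477,138) upright and held between the anvil (about 457) and jaw (about 497), and the robot is clear. Handing in.

```bash
python3 -c "
from workcell import robot
print(robot.close_job())"
```

```text
the job is handed in; nothing more can be done
None
```

The tappet stands upright on the clamp bed, gripped against the anvil at an estimated 25–29 N when I stopped pushing. That figure comes from the wheel torque, and the wheel keeps at most about 20 N once let go. The arm is clear, and I handed the job in at about 26 s.

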